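Load the bottle warmer and hold the contact thermometer on its check spot

ROBOT

A 6-joint arm with a two-finger parallel gripper is mounted at the origin on the work surface. World frame = base frame: x ahead of the robot, y to its left, z up, the work surface at z = 0. Lengths are in m, angles in rad, forces in N, time in s.
With the tool pointing down it reaches from about 0.275 to 0.975 m from the base axis. Payload 8.4 kg.
Tool frame: the origin (TCP) lies at the very end of the fingers, on their centre line; the grasp point (between the pads) lies 19 mm behind it (arm.hold_point_z is the distance from the TCP to the grasp point, in m); z points along the fingers, y is the line along which they close (so a half turn about z gives the same grasp; the last joint's range is limited). The gripper opens to 92 mm and grips with 3 to 60 N. Pads are 20 mm wide; open, the fingers measure 128 mm over their backs; the gripper's body (75 mm by 189 mm) begins 69 mm behind the grasp point.
Start: joints at [1.12, 0.353, 1.633, -0, 1.155, -0.002], TCP at [0.271, 0.563, 0.215] pointing down, gripper open.
Joint ranges: [-2.63, 2.63], [-0.92, 2.1], [0.06, 2.66], [-1.3, 4.44], [0, 2.69], [-3.02, 3.02]. Speed limits (rad/s): [2.22, 2.22, 2.79, 3.14, 3.14, 3.14].

INTERFACE

Orientations are given as a rotation vector (axis times angle).
In Python, from station import telemetry, vision, ticket, arm gives the robot as it stands. The module is installed in compiled form; this text tells all that it offers.
- The arm moves only by the tool play_rows, never from a script. Its argument "plan" is a list of rows, each a list of 5 numbers: the opening, from 0 (shut) to 1 (fully open), then the shift along the tool's x, y, z each as a share of 100 mm, from -1 to 1, then the turn about the tool's z as a share of 30 degrees, from -1 to 1. A call has 1 to 8 rows; each row shifts and turns the commanded pose from where the row before left it, along the tool's axes as they then stand; what a row does not reach is not made up. A row lasts 1/10 s, in which the tool goes at most 50 mm and 8.59 degrees, less where a joint would pass 70% of its speed; a pose out of reach is approached as far as the arm can. A call with a number of a shift or a turn outside -1 to 1 is refused whole. A call with a gripper value outside its range is refused whole. The fingers move at their own pace and stop on an object; "force" is the grip in N (left out, the last holds). Time passes only in rows, so rows that do not move let the fingers close. It gives the time, the measured TCP pose, the force, the opening and the grip force at its end, in the units of the state.
- telemetry.read_state(): the state, without advancing time (a new reading comes with each control period).
- vision.get_image(name): name is "side" or "top" or "wrist"; returns (picture, depth): 480x640x3 uint8, red, green, blue; 480x640 float32, m along the optical axis (not along the pixel's ray), 0 where there is no reading.
- vision.get_calibration(name): a dict with "vertical_fov" (degrees; the focal length in pixels is half the picture's height over the tangent of half this angle, whatever the lens; pixels are square), "cx", "cy" (the principal point, pixels), "origin" and "orientation" of the camera in the world; the wrist camera has in their place "T_tool_cam" (4x4, takes a point from camera to tool coordinates, whose origin is the TCP and whose axes are the flange's). Camera axes: x right, y down, z forward; pixel columns grow to the right and rows downward; lengths in m; the calibration is good to about 2 mm. A picture is of the moment at which its call begins: read the wrist's pose just before it. get_calibration takes no time and is no camera call.
- ticket.job_done(): hands the job in; it is judged then, once.
The state is a dict: "clock": time; "q": joint angles; "qd": joint speeds; "tau": joint torques, N m; "eef_pos": TCP position; "orientation": TCP orientation; "force": force on the tool from outside, world axes, zero at the start; "moment": the same for the moment, N m; "finger_gap": opening from 0.0 (shut) to 1.0 (fully open); "grasp_force": force on a finger pad.
Only numpy, scipy, OpenCV 4.12 (cv2) and the standard library are available. Lean on these libraries where they do the work, as an engineer would, in place of code of your own. Each camera call takes 0.05 s, during which the arm holds its last target. There are 200 camera calls.

TASK

Stand the loose media bottle (green dot on its cap) upright on the blue vacant place of the bottle warmer, square to the warmer and in line with the two bottles already there, and let go of it. Then take the yellow contact thermometer out of its holder and hold its spring tip on the black dot at the centre of the orange ring on the warmer's sloped end, square to that sloped face, pressing lightly so that the tip is about half pushed in (never hard, and nothing but the tip touching the warmer). Finish while holding it there in the gripper, still and pressing; leave everything else where it stands.

Things in the scene. Friction and masses are not known exactly. Their poses are not given: they have to be found in the camera images.
- new_bottle: Media bottle, square body 60 x 60 mm, 70 mm high, pink, paper labels, white cap 38 mm in diameter from 86 to 112 mm above the base (its top), about 0.25 kg. Origin: centre of the underside; z up, x and y square to its sides. The bottle to be loaded: it stands on the bench in front of the warmer and has a green dot on its cap. Best gripped by the cap from above.
- row_bottle_a: Media bottle, square body 60 x 60 mm, 70 mm high, pink, paper labels, white cap 38 mm in diameter from 86 to 112 mm above the base (its top), about 0.25 kg. Origin: centre of the underside; z up, x and y square to its sides. One of the two bottles already standing on the warmer (plain white cap); leave it alone.
- row_bottle_b: Media bottle, square body 60 x 60 mm, 70 mm high, pink, paper labels, white cap 38 mm in diameter from 86 to 112 mm above the base (its top), about 0.25 kg. Origin: centre of the underside; z up, x and y square to its sides. The other bottle already standing on the warmer (plain white cap); leave it alone.
- warmer: Bottle warmer, white base, aluminium top plate, fixed: 130 mm (x) by 345 mm (y from -205 to +140), plate 40 mm above the bench. Origin: on the bench under the middle place; z up, y along the row. Bottle places at x = 0, y = -76, 0, +76 mm: two taken, one vacant. The -y end carries the sloped check face. Its pose differs each run.
- vacant: Flat blue square, 68 mm wide, printed on the warmer's top plate (adds no height): the vacant place of the row, any of the three. Origin: its centre, on the plate's surface, 40 mm above the bench; axes parallel to the warmer's.
- check_face: Sloped aluminium face at the warmer's -y end, 110 mm (x) by 70 mm (y), rigid. Origin: the check spot on its surface, an 8 mm black dot in a white disc in an orange ring 32 mm in diameter, 56.5 mm above the bench, 157 mm from the warmer's origin. z: outward normal, 25 degrees from vertical, leaning towards the warmer's -y; x: the warmer's x. It rises to 71 mm at its +y edge.
- probe: Contact thermometer, about 0.13 kg, upright in its holder: yellow handle 26 x 26 mm, z = 0 to +80 mm; steel stem 10 mm in diameter, z = 0 to -50; brass spring tip to z = -68. Origin: on the axis at the handle's lower end, which rests on the holder; z up the handle, x and y square to its sides. Grip the handle from above; lift it over 75 mm straight up to clear the holder.
- tip_end (a point): The rounded end (8 mm in diameter) of the thermometer's spring tip, the point that must touch the black dot.
- probe_tip (a joint): How far the spring tip is pushed into the stem, in m: 0 = fully out, 0.012 = fully in (the stop). The spring takes 250 N/m, so half in (0.006) is about 1.5 N.
- holder: Grey holder block, 76 x 76 mm, 80 mm high, fixed (its pose differs each run), with an upright hole 17 mm wide in its centre where the thermometer's stem hangs; the handle rests on its top. Origin: centre of its underside; z up, x and y square to its sides.
- tip_box: Orange tip box with a pale lid, 85 x 120 mm, 72 mm high, on the left; leave it alone. Origin: centre of the underside.
- beaker: Clear beaker 70 mm in diameter, 85 mm high, on the right; leave it alone. Origin: centre of the underside.
- reagent: Amber bottle with a blue cap, 56 mm in diameter, 110 mm high, on the left; leave it alone. Origin: centre of the underside.
- timer: Green bench timer 60 x 75 mm, 22 mm high, on the left; leave it alone. Origin: centre of the underside.

How it is judged:
On the way, in this order (a step that is already met when the one before it is completed fails the run):
1. the loose bottle stands released on the vacant place, in line with the row (x of new_bottle in the frame of vacant between -0.01 and 0.01 m and y of new_bottle in the frame of vacant between -0.01 and 0.01 m and z of new_bottle in the frame of vacant between -0.005 and 0.005 m and angle between new_bottle's own z axis and vertical below 0.08 rad and (angle between the x axis of new_bottle and the x axis of warmer, either way round below 0.16 rad or angle between the x axis of new_bottle and the y axis of warmer, either way round below 0.16 rad) and contact force between each of the fingers, the arm and new_bottle below 0.2 N and linear speed of new_bottle below 0.02 m/s), for 0.2 s.
2. the thermometer is drawn clear of its holder (z of tip_end in the frame of holder above 0.083 m and contact force between the fingers and probe above 1 N), for 0.1 s.
At the end, for the whole second after the job is handed in: Bottle upright, released, within 10 mm and 9 deg of the vacant place; row bottles moved under 12 mm; thermometer held still by the gripper alone, tip within 6 mm of the dot, axis within 8 deg of the face normal, tip 3 to 10 mm in, 0.5 to 4 N, gripper off warmer and bottle (all of step 1 and distance of each of row_bottle_a, row_bottle_b from where it was at the start of the episode below 0.012 m and angle between each of row_bottle_a, row_bottle_b's own z axis and vertical below 0.08 rad and distance between tip_end and check_face below 0.006 m and angle between the z axis of probe and the z axis of check_face, either way round below 0.14 rad and value of joint probe_tip between 0.003 and 0.01 m and contact force between probe and check_face between 0.5 and 4 N and contact force between the fingers and probe above 1 N and contact force between probe and holder below 0.1 N and contact force between probe and new_bottle below 0.1 N and contact force between each of the fingers, the arm and warmer below 0.3 N and linear speed of probe below 0.01 m/s); the arm keeps its last pose, push and grip.
It fails at once if the thermometer is pressed hard on the warmer (over 8 N) (contact force between probe and warmer above 8 N).
It fails at once if a bystander is moved (over 30 mm) (distance of any of row_bottle_a, row_bottle_b, tip_box, beaker, reagent, timer from where it was at the start of the episode above 0.03 m).
It fails at once if the new bottle is tipped over (angle between new_bottle's own z axis and vertical above 0.7 rad).
It also fails if it takes over 48 s, if anything falls off the work surface, if the arm or the gripper's body presses on something with over 40 N, if the wrist force passes 120 N, or if a joint passes its speed limit or range.

## Working session

There is one attempt and no reset: what is moved stays moved. The work goes in short steps, Python scripts to look and compute and a tool call to move; the robot and the scene stay as the last step left them, time stands still between calls to the robot, and variables do not carry over. Pictures are saved under pics/ and viewed, at most 10 in all, crops included, and the job is handed in when it is done.

Besides the shell and the picture viewer there is one more tool, called after ">>>" by a JSON object that holds its "name" and its "arguments". play_rows: Moves the arm, as the interface text tells. Its arguments: {"type":"object","properties":{"plan":{"type":"array","items":{"type":"array","items":{"type":"number","minimum":-1,"maximum":1}}},"force":{"type":"number"}},"required":["plan"]}

```bash
mkdir -p pics
cat > h.py <<'E'
import numpy as np, cv2
from scipy.spatial.transform import Rotation as R
from station import telemetry, vision, ticket, arm
def grab(n):
    s=telemetry.read_state(); im,d=vision.get_image(n); c=vision.get_calibration(n)
    if n=='wrist':
        T=np.eye(4);T[:3,:3]=R.from_rotvec(s['orientation']).as_matrix();T[:3,3]=s['eef_pos'];T=T@np.array(c['T_tool_cam'])
    else:
        T=np.eye(4);o=np.array(c['orientation'],float)
        T[:3,:3]=o if o.shape==(3,3) else R.from_rotvec(o).as_matrix();T[:3,3]=c['origin']
    f=240/np.tan(np.radians(c['vertical_fov'])/2)
    v,u=np.mgrid[:480,:640]
    P=np.stack([(u-c['cx'])/f*d,(v-c['cy'])/f*d,d],-1)@T[:3,:3].T+T[:3,3]
    P[d<=0]=np.nan
    return im,d,P,T,f,c
def save(im,name): cv2.imwrite('pics/'+name+'.png',im[:,:,::-1])
E
python3 - <<'E'
from h import *
ims=[]
for n in ['top','side']:
    im,d,P,T,f,c=grab(n); save(im,n); np.savez('pics/'+n,im=im,P=P,T=T); print(n,c,f)
print(vision.get_calibration('wrist'))
s=telemetry.read_state();print(s)
print([a for a in dir(arm) if a[0]!='_'],R.from_rotvec(s['orientation']).as_matrix().round(3))
E
```

```text
top {'vertical_fov': 53.03180628234317, 'cx': 323.3573980059937, 'cy': 237.29742996743286, 'origin': array([ 3.60003519e-01, -9.45395704e-04,  1.28694942e+00]), 'orientation': array([-2.12923449,  2.14595532, -0.12426896])} 481.03112329476176
side {'vertical_fov': 57.749663164717326, 'cx': 320.0799164140263, 'cy': 246.0815717212787, 'origin': array([0.37555923, 0.72808814, 0.8330434 ]), 'orientation': array([-0.36814665,  2.81310526, -1.14889143])} 435.21098978303576
{'vertical_fov': 71.2682029324114, 'cx': 322.5849309768165, 'cy': 240.70296883741855, 'T_tool_cam': array([[-1.60509792e-04, -9.61459767e-01, -2.74945613e-01,
         7.74456516e-02],
       [ 9.99999439e-01,  1.33426957e-04, -1.05036901e-03,
        -4.59289958e-04],
       [ 1.04657270e-03, -2.74945628e-01,  9.61459207e-01,
        -1.69874113e-01],
       [ 0.00000000e+00,  0.00000000e+00,  0.00000000e+00,
         1.00000000e+00]])}
{'clock': 0.1, 'q': array([ 1.11956730e+00,  3.53616896e-01,  1.63404391e+00, -2.59652789e-05,
        1.15521745e+00, -2.39094798e-03]), 'qd': array([ 0.00058667, -0.00198631, -0.00209936, -0.00022221,  0.00128523,
       -0.00036831]), 'tau': array([-2.67563664e-03, -5.94909847e+01, -3.34932554e+01,  6.96602021e-02,
        1.85278879e-02, -1.61322902e-05]), 'eef_pos': array([0.27100666, 0.56269064, 0.21392182]), 'orientation': array([-6.99054650e-01, -3.06255647e+00,  1.97591796e-03]), 'force': array([-0.24077088, -0.82210037,  0.09663173]), 'moment': array([-0.00604903,  0.01187787, -0.01256622]), 'grasp_force': 0.0, 'finger_gap': 1.0018592328466278}
['Unreachable', 'hold_point_z'] [[-0.901  0.434 -0.001]
 [ 0.434  0.901 -0.001]
 [-0.    -0.001 -1.   ]]
```

View pics/top.png

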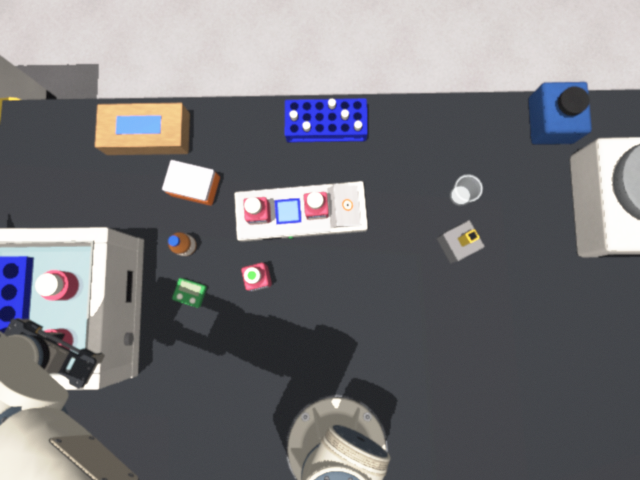

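View pics/side.png

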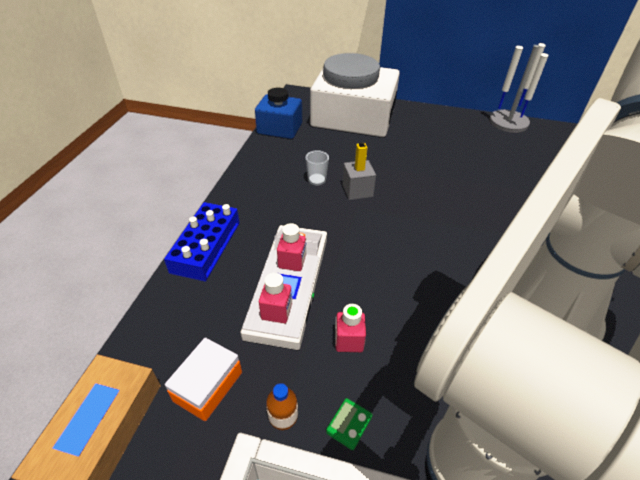

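```bash
cat > m.py <<'E'
from h import *
def rect(name,m,P):
    p=P[m]; 
    if len(p)<5: print(name,'few',len(p)); return
    r=cv2.minAreaRect((p[:,:2]*1000).astype(np.float32))
    print(name,len(p),'mean',p.mean(0).round(4),'minrect c',np.round(r[0],1),'size',np.round(r[1],1),'ang',round(r[2],1))
def win(u0,u1,v0,v1):
    m=np.zeros((480,640),bool);m[v0:v1,u0:u1]=1;return m
E
python3 - <<'E'
from m import *
D=np.load('pics/top.npz');im=D['im'].astype(int);P=D['P'];z=P[...,2]
hsv=cv2.cvtColor(D['im'],cv2.COLOR_RGB2HSV);H,S,V=[hsv[...,i].astype(int) for i in range(3)]
W=win(225,375,175,248)
rect('bluevac',W&(H>95)&(H<130)&(S>60)&(z>.03)&(z<.05),P)
rect('ring',W&(H>5)&(H<25)&(S>120)&(z>.04),P)
rect('warmer',W&(z>.02)&(z<.3),P)
rect('plate',W&(z>.032)&(z<.047),P)
for n,w in [('capA',win(235,275,185,225)),('capB',win(300,332,185,222)),('new',win(235,280,255,300))]:
    rect(n+' cap',w&(z>.107)&(z<.13),P); rect(n+' body',w&(z>.060)&(z<.08),P)
rect('newgreen',win(235,280,255,300)&(H>45)&(H<75)&(S>100),P)
h=win(430,495,212,268)
rect('holder',h&(z>.072)&(z<.088),P); rect('probe',h&(z>.15),P); 
for zz in (.0,.02,.04,.06,.08,.1,.12,.14,.16,.18): print(zz,(h&(abs(z-zz)<.01)).sum(),end=' ')
D=np.load('pics/side.npz');P=D['P'];z=P[...,2];print()
hsv=cv2.cvtColor(D['im'],cv2.COLOR_RGB2HSV);H,S,V=[hsv[...,i].astype(int) for i in range(3)]
rect('S cap new',win(330,375,295,330)&(z>.105),P);rect('S capA',win(255,300,265,300)&(z>.145),P);rect('S capB',win(275,310,220,245)&(z>.145),P)
rect('S hold',win(340,380,160,200)&(z>.074)&(z<.086)&(S<60),P);rect('S probe',win(350,375,140,180)&(z>.15),P);rect('S vac',win(270,305,270,300)&(H>105)&(S>100)&(z>.03)&(z<.05),P)
E
```

```text
bluevac 641 mean [0.6084 0.1232 0.0404] minrect c [608.2 123.6] size [68.2 70.1] ang 4.3
ring few 0
warmer 6287 mean [0.6027 0.0872 0.0587] minrect c [608.6  89.6] size [134.  345.3] ang 4.4
plate 3780 mean [0.6021 0.1045 0.0392] minrect c [609.2  89.6] size [130.2 344.5] ang 4.2
capA cap 277 mean [0.5957 0.1927 0.1128] minrect c [600.9 197.1] size [59.3 59.4] ang 3.7
capA body 49 mean [0.5827 0.1848 0.0698] minrect c [585.3 182.7] size [35.7 75.3] ang 45.9
capB cap 270 mean [0.6064 0.0445 0.1125] minrect c [611.6  45.6] size [58.1 58.8] ang 3.7
capB body 31 mean [0.5831 0.0428 0.0702] minrect c [583.8  43.7] size [ 4.2 57.2] ang 5.8
new cap 176 mean [0.434  0.203  0.1119] minrect c [434.4 203.2] size [36.6 34.7] ang 88.7
new body 324 mean [0.4328 0.1989 0.0698] minrect c [434.  203.2] size [60.2 60.1] ang 14.1
newgreen 45 mean [nan nan nan] minrect c [436.1 203.5] size [16.8 15. ] ang 64.0
holder 720 mean [ 0.5174 -0.3202  0.0793] minrect c [ 519.4 -324.5] size [76.1 78.1] ang 27.0
probe 128 mean [ 0.5185 -0.3232  0.1593] minrect c [ 519.  -324.1] size [25.1 26.7] ang 26.0
0.0 2513 0.02 50 0.04 60 0.06 61 0.08 732 0.1 25 0.12 24 0.14 30 0.16 128 0.18 0 
S cap new 243 mean [0.4313 0.2064 0.1111] minrect c [431.6 204.2] size [34.7 38.6] ang 10.4
S capA 237 mean [0.5983 0.2001 0.1507] minrect c [599.2 198.8] size [35.5 36.5] ang 52.4
S capB 174 mean [0.6089 0.0492 0.1506] minrect c [609.7  47.3] size [37.  35.6] ang 88.2
S hold 330 mean [ 0.5145 -0.3145  0.0792] minrect c [ 516.4 -323.2] size [77.1 81. ] ang 26.0
S probe 74 mean [ 0.515  -0.3189  0.1571] minrect c [ 515.4 -322.7] size [27.2 28.7] ang 20.8
S vac 236 mean [0.5898 0.1087 0.0405] minrect c [583.4 111.9] size [44.8 80.5] ang 34.0
```

The top view shows the warmer with its vacant middle place at (288,211) and the ring at (348,205). The loose bottle is at (252,275) and the thermometer and holder are at about (465,240). The side view agrees.

>>> {"name": "play_rows", "arguments": {"plan": [[1,0,0,-0.5,0.279],[1,0,0,-0.2,0.279],[1,0,0,0,0.279],[1,0,0,0,0.279],[1,0,0,0,0.279],[1,0,0,0,0.279],[1,-0.4,0.08,0,0],[1,-0.48,0.088,0,0]], "force": 20}}

```text
clock: 0.9
eef_pos: [0.3085, 0.4817, 0.2838]
orientation: [-1.93, -2.479, 0.001]
force: [1.2, -1.4, 0.3]
finger_gap: 1.003
grasp_force: 0.0
```

```bash
cat >> h.py <<'E'
def go(x,y,z=None,yaw=None):
    "print tool-frame deltas to a world target"
    s=telemetry.read_state();M=R.from_rotvec(s['orientation']).as_matrix();p=np.array(s['eef_pos'])
    t=np.array([x,y,p[2] if z is None else z]);yw=np.degrees(np.arctan2(M[1,1],M[0,1]))
    print('t',round(s['clock'],2),'p',p.round(4),'yaw_y',yw.round(2),'tilt',M[:,2].round(3),'F',s['force'].round(1),'gap',round(s['finger_gap'],3),'gf',round(s['grasp_force'],1),'q',s['q'].round(2))
    print('tool delta mm',(M.T@(t-p)*1000).round(1), 'turn', None if yaw is None else round(yw-yaw,2))
E
python3 -c "
from h import *
go(.4335,.2035,.2,14.1)"
```

```text
t 0.9 p [0.3085 0.4817 0.2838] yaw_y 14.18 tilt [-0.    -0.001 -1.   ] F [ 1.2 -1.4  0.3] gap 1.003 gf 0.0 q [1.   0.21 1.67 0.   1.26 0.75]
tool delta mm [-300.3   53.1   83.9] turn 0.08
```

>>> {"name": "play_rows", "arguments": {"plan": [[1,-0.48,0.088,0,0],[1,-0.48,0.088,0,0],[1,-0.48,0.088,0,0],[1,-0.48,0.088,0,0],[1,-0.48,0.088,0,0],[1,-0.48,0.088,0,0],[1,-0.12,0,0.4,0],[1,0,0,0.44,0]]}}

```text
clock: 1.7
eef_pos: [0.4347, 0.202, 0.2009]
orientation: [1.935, 2.472, 0.005]
force: [0.7, 0.4, -0.7]
finger_gap: 1.001
grasp_force: 0.0
```

```bash
python3 -c "
from m import *
go(.4335,.2035,.084,14.1)
im,d,P,T,f,c=grab('wrist');z=P[...,2];save(im,'w1')
near=(np.hypot(P[...,0]-.4335,P[...,1]-.2035)<.06)
rect('cap',near&(z>.107)&(z<.118),P);rect('body',near&(z>.06)&(z<.076),P)
go(.4335,.2035,.084,14.1)"
```

```text
t 1.7 p [0.4347 0.202  0.2009] yaw_y 13.88 tilt [ 0.004  0.001 -1.   ] F [ 0.7  0.4 -0.7] gap 1.001 gf 0.0 q [ 0.43  0.14  1.95 -0.    1.05  0.19]
tool delta mm [  1.7  -1.3 116.9] turn -0.22
cap 1634 mean [0.4328 0.204  0.1119] minrect c [433.  203.3] size [36.9 37. ] ang 28.4
body 1810 mean [0.4309 0.2126 0.0695] minrect c [432.9 203.7] size [60.  58.8] ang 13.7
t 1.75 p [0.43   0.2008 0.1935] yaw_y 13.92 tilt [-0.007 -0.003 -1.   ] F [-3.  -0.6 -5.4] gap 1.001 gf 0.0 q [ 0.43  0.15  1.96 -0.    1.04  0.19]
tool delta mm [  2.    4.8 109.5] turn -0.18
```

View pics/w1.png

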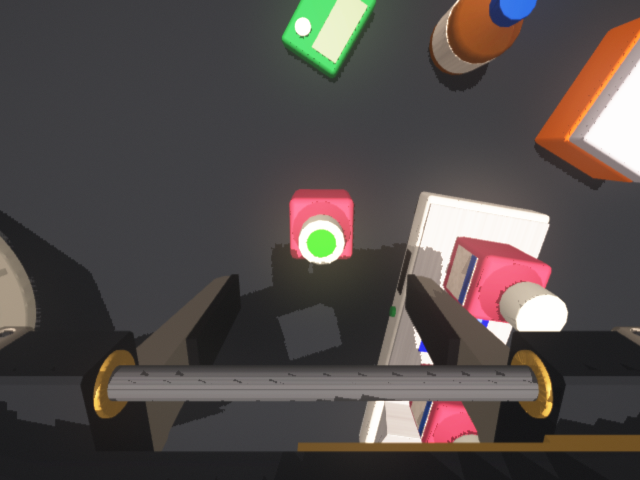

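The wrist view shows the loose bottle's green dot at (321,242), centred between the fingers.

>>> {"name": "play_rows", "arguments": {"plan": [[1,0,0,0,0],[1,0.01,0,0.4,0],[1,0,0,0.4,0],[1,0,0,0.2,0],[1,0,0,0,0],[1,0,0,0,0]]}}

```text
clock: 2.35
eef_pos: [0.4339, 0.2057, 0.1024]
orientation: [1.931, 2.477, 0.002]
force: [0.7, 1.0, 0.5]
finger_gap: 1.0
grasp_force: 0.0
```

```bash
python3 -c "
from h import *
go(.433,.2035,.084,13.9)"
```

```text
t 2.35 p [0.4339 0.2057 0.1024] yaw_y 14.11 tilt [ 0.002  0.001 -1.   ] F [0.7 1.  0.5] gap 1.0 gf 0.0 q [0.44 0.28 2.04 0.   0.82 0.19]
tool delta mm [-1.9 -1.4 18.4] turn 0.21
```

>>> {"name": "play_rows", "arguments": {"plan": [[1,-0.02,-0.01,0.18,0],[1,0,0,0,0],[0.2,0,0,0,0],[0.2,0,0,0,0],[0.2,0,0,0,0],[0.2,0,0,0,0],[0.2,0,0,0,0],[0.2,0,0,0,0]], "force": 25}}

```text
clock: 3.15
eef_pos: [0.4323, 0.2025, 0.0827]
orientation: [-1.933, -2.477, -0.0]
force: [0.1, -1.4, -0.1]
finger_gap: 0.503
grasp_force: 0.0
```

```bash
python3 -c "
from h import *
go(.6065,.1223,.18,4.2)"
```

```text
t 3.15 p [0.4323 0.2025 0.0827] yaw_y 14.06 tilt [ 0.  0. -1.] F [ 0.1 -1.4 -0.1] gap 0.503 gf 0.0 q [0.43 0.31 2.06 0.   0.78 0.19]
tool delta mm [-120.1  149.5  -97.3] turn 9.86
```

>>> {"name": "play_rows", "arguments": {"plan": [[0.2,0,0,0,0],[0.2,0,0,0,0],[0.2,0,0,0,0],[0.2,0,0,-0.2,0],[0.2,0,0,-0.4,0],[0.2,0,0,-0.45,0.165],[0.2,0,0,-0.45,0.165],[0.2,0,0,-0.25,0]]}}

```text
clock: 3.95
eef_pos: [0.433, 0.2028, 0.261]
orientation: [2.142, 2.297, 0.005]
force: [0.6, -0.2, -2.7]
finger_gap: 0.411
grasp_force: 25.0
```

```bash
python3 -c "
from h import *
go(.6065,.1223,.26,4.2)"
```

```text
t 3.95 p [0.433  0.2028 0.261 ] yaw_y 3.99 tilt [ 0.003  0.001 -1.   ] F [ 0.6 -0.2 -2.7] gap 0.411 gf 25.0 q [0.43 0.07 1.88 0.   1.18 0.37]
tool delta mm [-92.4 167.4   1.4] turn -0.21
```

>>> {"name": "play_rows", "arguments": {"plan": [[0.2,-0.1,0.18,0,0],[0.2,-0.2,0.37,0,0],[0.2,-0.23,0.42,0,0],[0.2,-0.23,0.42,0,0],[0.2,-0.12,0.21,0,0],[0.2,-0.04,0.07,0,0],[0.2,0,0,0,0],[0.2,0,0,0,0]]}}

```text
clock: 4.75
eef_pos: [0.6042, 0.1232, 0.2572]
orientation: [-2.138, -2.3, 0.002]
force: [0.1, 0.7, -2.8]
finger_gap: 0.41
grasp_force: 25.0
```

```bash
python3 -c "
from m import *
im,d,P,T,f,c=grab('wrist');z=P[...,2];save(im,'w2')
go(.6065,.1223,.123,4.2)
hsv=cv2.cvtColor(im,cv2.COLOR_RGB2HSV);H,S=hsv[...,0],hsv[...,1]
rect('vac',(H>105)&(H<130)&(S>80)&(z>.03)&(z<.05)&(abs(P[...,0]-.606)<.06)&(abs(P[...,1]-.122)<.06),P)
for n,x,y in (('A',.6,.198),('B',.611,.047)):
  nr=np.hypot(P[...,0]-x,P[...,1]-y)<.05
  rect(n+'cap',nr&(z>.145)&(z<.158),P);rect(n+'body',nr&(z>.1)&(z<.116),P)
nr=np.hypot(P[...,0]-.6065,P[...,1]-.1223)<.05
rect('newbody',nr&(z>.2)&(z<.255),P)
"
```

```text
t 4.8 p [0.6042 0.1234 0.2574] yaw_y 4.2 tilt [-0.001  0.    -1.   ] F [ 0.3  0.1 -2.4] gap 0.406 gf 25.0 q [0.2  0.3  1.6  0.   1.23 0.13]
tool delta mm [ -1.3   2.4 134.4] turn 0.0
vac 616 mean [0.6054 0.1458 0.0406] minrect c [605.  141.1] size [67.3 28.1] ang 3.8
Acap 1774 mean [0.6008 0.1974 0.1517] minrect c [601.1 197.3] size [36.7 37. ] ang 3.4
Abody 2285 mean [0.6005 0.1988 0.1098] minrect c [600.7 197.5] size [60.2 59.3] ang 3.9
Bcap few 0
Bbody few 0
newbody 4905 mean [0.6028 0.146  0.2401] minrect c [603.1 139.8] size [60.2 28.7] ang 4.8
```

View pics/w2.png

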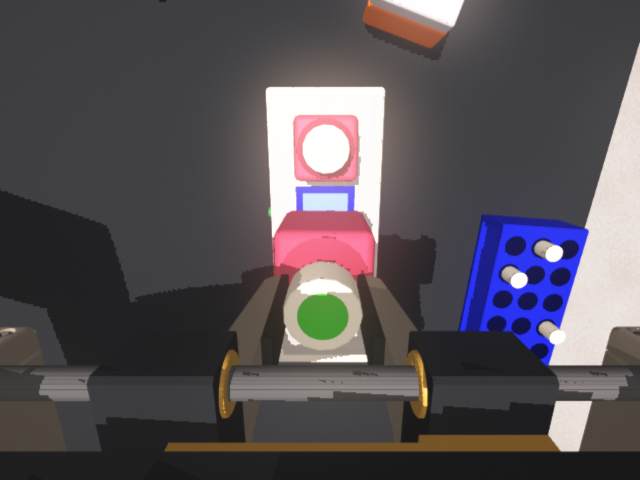

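The wrist view shows the carried bottle (green dot at (323,316)) above the blue place. Row bottle A is at (326,148) and its sides run parallel to the carried bottle.

>>> {"name": "play_rows", "arguments": {"plan": [[0.2,-0.026,0.02,0.2,0],[0.2,0,0,0.35,0],[0.2,0,0,0.35,0],[0.2,0,0,0.2,0],[0.2,0,0,0.1,0],[0.2,0,0,0.06,0],[0.2,0,0,0,0],[0.2,0,0,0,0]]}}

```text
clock: 5.6
eef_pos: [0.6083, 0.1207, 0.1328]
orientation: [2.138, 2.3, 0.002]
force: [-0.3, -0.2, -2.5]
finger_gap: 0.408
grasp_force: 25.0
```

```bash
python3 -c "
from m import *
go(.6064,.121,.1235,4.2)
"
```

```text
t 5.6 p [0.6083 0.1207 0.1328] yaw_y 4.18 tilt [ 0.002  0.    -1.   ] F [-0.3 -0.2 -2.5] gap 0.408 gf 25.0 q [0.19 0.43 1.72 0.   0.99 0.12]
tool delta mm [ 0.4 -1.9  9.3] turn -0.02
```

>>> {"name": "play_rows", "arguments": {"plan": [[0.2,0,-0.01,0.06,0],[0.2,0,0,0.03,0],[0.2,0,0,0,0],[0.2,0,0,0,0]]}}

```text
clock: 6.0
eef_pos: [0.6067, 0.1203, 0.1226]
orientation: [-2.139, -2.301, 0.0]
force: [0.3, -0.2, -1.3]
finger_gap: 0.408
grasp_force: 25.0
```

```bash
python3 -c "
from m import *
go(.6064,.121,.1235,4.2)
"
```

```text
t 6.0 p [0.6067 0.1203 0.1226] yaw_y 4.16 tilt [-0. -0. -1.] F [ 0.3 -0.2 -1.3] gap 0.408 gf 25.0 q [0.19 0.44 1.73 0.   0.97 0.12]
tool delta mm [ 0.8 -0.2 -0.9] turn -0.04
```

>>> {"name": "play_rows", "arguments": {"plan": [[0.8,0,0,0,0],[0.8,0,0,0,0],[0.8,0,0,0,0],[0.8,0,0,0,0],[0.8,0,0,0,0],[0.8,0,0,-0.2,0],[0.8,0,0,-0.5,0],[0.8,0,0,-0.5,0]]}}

```text
clock: 6.8
eef_pos: [0.6058, 0.1201, 0.243]
orientation: [-2.138, -2.3, 0.003]
force: [1.0, 0.7, -0.4]
finger_gap: 0.799
grasp_force: 0.0
```

```bash
python3 -c "
from m import *
go(.518,-.3238,.23,26)
im,d,P,T,f,c=grab('top');z=P[...,2]
for n,x,y in (('A',.6,.198),('V',.6065,.122),('B',.611,.047)):
  nr=np.hypot(P[...,0]-x,P[...,1]-y)<.05
  rect(n+'cap',nr&(z>.145)&(z<.160),P);rect(n+'body',nr&(z>.1)&(z<.116),P)
im,d,P,T,f,c=grab('wrist');z=P[...,2]
for n,x,y in (('A',.6,.198),('V',.6065,.122),('B',.611,.047)):
  nr=np.hypot(P[...,0]-x,P[...,1]-y)<.05
  rect('w'+n+'cap',nr&(z>.145)&(z<.160),P);rect(n+'body',nr&(z>.1)&(z<.116),P)
"
```

```text
t 6.8 p [0.6058 0.1201 0.243 ] yaw_y 4.17 tilt [-0.003 -0.    -1.   ] F [ 1.   0.7 -0.4] gap 0.799 gf 0.0 q [0.19 0.32 1.62 0.   1.21 0.12]
tool delta mm [-436.4 -119.8   13.5] turn -21.83
Acap 185 mean [0.6006 0.1975 0.1515] minrect c [600.8 197.5] size [35.2 35.5] ang 0.0
Abody 86 mean [0.6049 0.2126 0.1093] minrect c [604.9 204.3] size [51.6 47.4] ang 5.0
Vcap 7 mean [0.6157 0.1063 0.1505] minrect c [615.7 105.9] size [6.4 3.4] ang 63.2
Vbody 7 mean [0.6335 0.111  0.1092] minrect c [633.1 111.1] size [9.  2.7] ang 7.9
Bcap 192 mean [0.6121 0.0459 0.1512] minrect c [612.1  46.2] size [36.8 36.2] ang 68.0
Bbody 203 mean [0.6071 0.0348 0.1093] minrect c [613.3  42.4] size [60.8 52.1] ang 3.9
wAcap 1861 mean [0.6007 0.1974 0.1516] minrect c [601.  197.1] size [37.1 36.9] ang 47.8
Abody 2431 mean [0.6008 0.1967 0.1096] minrect c [601.4 187.6] size [60.  78.5] ang 3.9
wVcap 1516 mean [0.6072 0.1218 0.1518] minrect c [607.4 121.1] size [36.7 36.6] ang 2.8
Vbody 2041 mean [0.6066 0.1273 0.1089] minrect c [607.2 121.7] size [59.9 99.3] ang 3.2
wBcap 1288 mean [0.6118 0.0476 0.1514] minrect c [612.2  46.2] size [36.7 37.2] ang 2.6
Bbody 1561 mean [0.6108 0.0593 0.1092] minrect c [611.2  55.5] size [60.  75.9] ang 3.7
```

>>> {"name": "play_rows", "arguments": {"plan": [[0.8,-0.48,-0.13,0,0],[0.8,-0.48,-0.13,0,0],[0.8,-0.3,-0.13,0,0],[0.8,0,0,0,0]]}}

```text
clock: 7.3
eef_pos: [0.5756, -0.0114, 0.2423]
orientation: [2.143, 2.297, -0.002]
force: [-0.5, -0.7, -0.2]
finger_gap: 0.798
grasp_force: 0.0
```

```bash
python3 -c "
from m import *
im,d,P,T,f,c=grab('wrist');z=P[...,2];save(im,'w3')
hsv=cv2.cvtColor(im,cv2.COLOR_RGB2HSV);H,S,V=[hsv[...,i].astype(int) for i in range(3)]
nr=np.hypot(P[...,0]-.618,P[...,1]+.035)<.03
rect('ring',nr&(S>100)&(H<30),P); rect('dot',nr&(V<60)&(np.hypot(P[...,0]-.618,P[...,1]+.035)<.012),P)
q=P[nr&(z>.04)];A=np.c_[q[:,:2],np.ones(len(q))];k=np.linalg.lstsq(A,q[:,2],rcond=None)[0];n=np.array([-k[0],-k[1],1]);n/=np.linalg.norm(n);print('normal',n.round(3),'zspot',k@[.618,-.035,1])
go(.518,-.3238,.23,26.3)
"
```

```text
ring 312 mean [ 0.6179 -0.0333  0.0835] minrect c [614.8 -31. ] size [31.3 41.4] ang 34.8
dot few 0
normal [ 0.109 -0.98   0.164] zspot 0.11067366300511738
t 7.35 p [ 0.5765 -0.0097  0.2424] yaw_y 4.0 tilt [-0.  0. -1.] F [-0.7 -0.6 -0. ] gap 0.802 gf 0.0 q [-0.02  0.25  1.71  0.    1.18 -0.09]
tool delta mm [-309.3  -80.2   12.4] turn -22.3
```

>>> {"name": "play_rows", "arguments": {"plan": [[0.8,-0.47,-0.12,0,0],[0.8,-0.47,-0.12,0,0],[0.8,-0.47,-0.12,0,0],[0.8,-0.47,-0.12,0,0],[0.8,-0.47,-0.12,0,-0.248],[0.8,0,0,0,-0.248],[0.8,0,0,0,-0.248],[0.8,0,0,0,0]]}}

```text
clock: 8.15
eef_pos: [0.5348, -0.2464, 0.2423]
orientation: [-1.651, -2.673, -0.001]
force: [-0.4, 0.6, 0.0]
finger_gap: 0.801
grasp_force: 0.0
```

```bash
python3 -c "
from m import *
go(.518,-.3238,.23,26.3)
im,d,P,T,f,c=grab('wrist');z=P[...,2];save(im,'w4')
nr=np.hypot(P[...,0]-.518,P[...,1]+.3238)<.06
rect('probe',nr&(z>.15)&(z<.17),P);rect('holder',nr&(z>.072)&(z<.088),P)
hsv=cv2.cvtColor(im,cv2.COLOR_RGB2HSV);m=(hsv[...,0]<30)&(hsv[...,1]>120)
rect('orange',m&(z>.03)&(z<.08)&(np.hypot(P[...,0]-.618,P[...,1]+.035)<.03),P)
"
```

```text
t 8.15 p [ 0.5348 -0.2464  0.2423] yaw_y 26.59 tilt [ 0.  0. -1.] F [-0.4  0.6  0. ] gap 0.801 gf 0.0 q [-0.43  0.27  1.68  0.    1.19 -0.9 ]
tool delta mm [-61.7 -49.7  12.2] turn 0.29
probe 829 mean [ 0.5197 -0.3225  0.1591] minrect c [ 518.5 -324.7] size [25.3 26.4] ang 26.8
holder 3121 mean [ 0.5199 -0.3121  0.0797] minrect c [ 518.  -325.4] size [76.3 77.1] ang 26.9
orange 449 mean [ 0.6177 -0.0348  0.0568] minrect c [618.  -35.8] size [28.5 30.5] ang 79.6
```

View pics/w4.png

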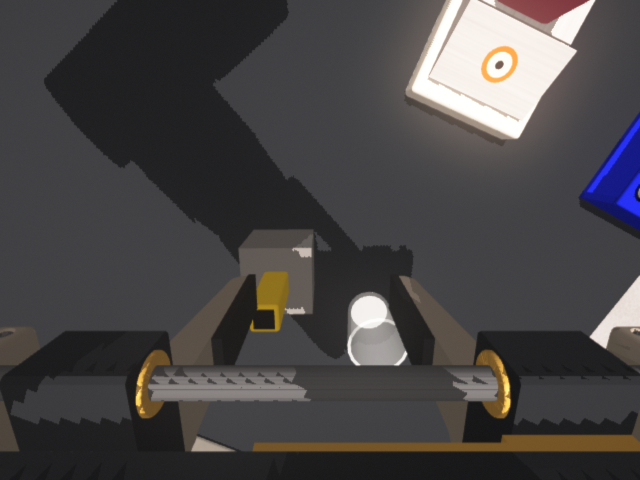

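The wrist view shows the yellow handle at (268,305) in its holder, the beaker at (378,330) below finger height, and the ring at (499,65).

>>> {"name": "play_rows", "arguments": {"plan": [[0.65,-0.31,-0.25,0,0],[0.65,-0.316,-0.247,0,0],[0.65,0,0,0.1,0],[0.65,0,0,0.4,0],[0.65,0,0,0.4,0],[0.65,0,0,0.25,0],[0.65,0,0,0.1,0],[0.65,0,0,0,0]]}}

```text
clock: 9.0
eef_pos: [0.5174, -0.3237, 0.1163]
orientation: [-1.653, -2.668, -0.0]
force: [-0.8, -0.5, 0.4]
finger_gap: 0.65
grasp_force: 0.0
```

```bash
python3 -c "
from m import *
go(.5184,-.3246,.111,26.8)
"
```

```text
t 9.0 p [ 0.5174 -0.3237  0.1163] yaw_y 26.44 tilt [-0.002  0.002 -1.   ] F [-0.8 -0.5  0.4] gap 0.65 gf 0.0 q [-0.56  0.44  1.75  0.    0.96 -1.02]
tool delta mm [-1.3  0.5  5.3] turn -0.36
```

>>> {"name": "play_rows", "arguments": {"plan": [[0.1,-0.01,0.005,0.05,-0.01],[0.1,0,0,0,0],[0.1,0,0,0,0],[0.1,0,0,0,0],[0.1,0,0,0,0],[0.1,0,0,0,0],[0.1,0,0,0,0],[0.1,0,0,0,0]], "force": 15}}

```text
clock: 9.8
eef_pos: [0.5189, -0.3261, 0.1133]
orientation: [1.646, 2.675, -0.0]
force: [-0.7, 0.7, 6.2]
finger_gap: 0.281
grasp_force: 15.0
```

>>> {"name": "play_rows", "arguments": {"plan": [[0.1,0,0,-0.1,0],[0.1,0,0,-0.3,0],[0.1,0,0,-0.3,0],[0.1,0,0,-0.2,0],[0.1,0,0,-0.05,0],[0.1,0,0,0,0],[0.1,0,0,0,0]]}}

```text
clock: 10.5
eef_pos: [0.5178, -0.3254, 0.2064]
orientation: [-1.646, -2.674, -0.0]
force: [0.4, -0.0, -2.5]
finger_gap: 0.283
grasp_force: 15.0
```

```bash
python3 -c "
from m import *
go(.5184,-.3246,.111,26.8)
im,d,P,T,f,c=grab('side');save(im[100:220,260:460].repeat(3,0).repeat(3,1),'s2');np.savez('pics/s2',im=im,P=P)
"
```

```text
t 10.5 p [ 0.5178 -0.3254  0.2064] yaw_y 26.79 tilt [-0.001  0.001 -1.   ] F [ 0.4 -0.  -2.5] gap 0.283 gf 15.0 q [-0.56  0.34  1.67 -0.    1.13 -1.03]
tool delta mm [ 0.3  0.9 95.4] turn -0.01
```

View pics/s2.png

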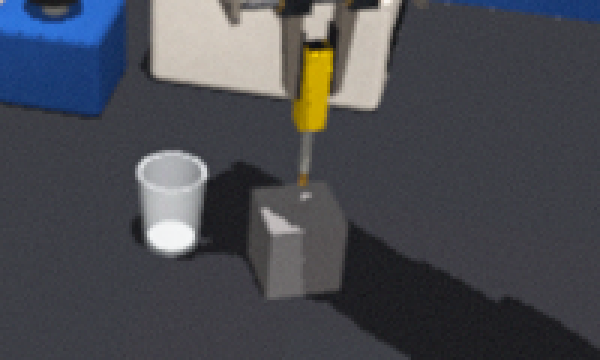

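The side view shows the thermometer hanging straight in the fingers, its tip just above the holder at (303,180 in the crop). I can't command a tilt, so I will set the lean by pressing the stem against the holder's top edge, letting the handle pivot between the pads.

>>> {"name": "play_rows", "arguments": {"plan": [[0.1,0.2,0,0,0],[0.1,0.3,0,0,0],[0.1,0.06,0,0,0],[0.1,0,0,0.2,0],[0.1,0,0,0.25,0],[0.1,0,0,0.1,0],[0.1,0,0,0,0],[0.1,-0.08,0,0,0]], "force": 12}}

```text
clock: 11.35
eef_pos: [0.4968, -0.2828, 0.1527]
orientation: [-1.646, -2.675, -0.0]
force: [-0.9, -0.0, -0.2]
finger_gap: 0.282
grasp_force: 12.0
```

>>> {"name": "play_rows", "arguments": {"plan": [[0.1,-0.08,0,0,0],[0.1,-0.08,0,0,0],[0.1,-0.08,0,0,0]]}}

```text
clock: 11.65
eef_pos: [0.5082, -0.305, 0.153]
orientation: [1.647, 2.675, 0.001]
force: [-0.5, 2.7, -2.9]
finger_gap: 0.285
grasp_force: 12.0
```

```bash
python3 -c "
from m import *
go(.5184,-.3246,.151,26.8)
"
```

```text
t 11.65 p [ 0.5082 -0.305   0.153 ] yaw_y 26.76 tilt [ 0.  0. -1.] F [-0.5  2.7 -2.9] gap 0.285 gf 12.0 q [-0.54  0.37  1.76  0.    1.01 -1.01]
tool delta mm [-22.1   0.3   2. ] turn -0.04
```

>>> {"name": "play_rows", "arguments": {"plan": [[0.1,-0.07,0,0,0],[0.1,-0.07,0,0,0],[0.1,-0.06,0,0,0],[0.1,0,0,0,0]]}}

```text
clock: 12.05
eef_pos: [0.5171, -0.3233, 0.1527]
orientation: [1.646, 2.675, -0.001]
force: [-0.7, 1.1, -0.6]
finger_gap: 0.284
grasp_force: 12.0
```

```bash
cat > tilt.py <<'E'
from m import *
from scipy.spatial.transform import Rotation as R
def tilt(show=None):
    "fit the probe axis in the tool frame from yellow/brass pixels of side (and top) depth"
    s=telemetry.read_state();M=R.from_rotvec(s['orientation']).as_matrix();p=s['eef_pos']
    im,d,P,T,f,c=grab('side')
    hsv=cv2.cvtColor(im,cv2.COLOR_RGB2HSV);H,S,V=[hsv[...,i].astype(int) for i in range(3)]
    L=(P-p)@M
    near=(abs(L[...,1])<.03)&(abs(L[...,0])<.09)&(L[...,2]>-.06)&(L[...,2]<.12)
    y=near&(H>15)&(H<35)&(S>120)
    q=L[y]; print('yellow',len(q),q.min(0).round(3),q.max(0).round(3))
    v,u=np.nonzero(y)
    (vx,vy,x0,y0)=cv2.fitLine(np.c_[u,v].astype(np.float32),cv2.DIST_L2,0,.01,.01).ravel()
    # axis lies in the plane tool y=0: intersect pixel rays with it
    C=M.T@(T[:3,3]-p)
    def hit(uu,vv):
        r=M.T@T[:3,:3]@np.array([(uu-c['cx'])/f,(vv-c['cy'])/f,1]);return C-r*C[1]/r[1]
    print('C',C.round(2),'yextent',v.min(),v.max(),u.min(),u.max())
    t=np.array([-1,1])*12;a,b=[hit(x0+vx*k,y0+vy*k) for k in t]
    dd=b-a;dd*=np.sign(dd[2]);print('plane fit tilt deg',np.degrees(np.arctan2(dd[0],dd[2])).round(1),a.round(4),b.round(4))
    cen=[]
    for lo in np.arange(q[:,2].min(),q[:,2].max(),.008):
        k=q[(q[:,2]>=lo)&(q[:,2]<lo+.008)]
        if len(k)>5: cen.append(np.r_[(k[:,0].min()+k[:,0].max())/2,np.median(k[:,1]),lo+.004,len(k)])
    print(np.round(cen,4))
    u0,v0=int(u.mean()),int(v.mean())
    if show: save(im[v0-60:v0+60,u0-80:u0+80].repeat(4,0).repeat(4,1),show)
E
python3 -c "
from tilt import *
go(.5184,-.3246,.151,26.8)
tilt('s3')
"
```

```text
t 12.05 p [ 0.5171 -0.3233  0.1527] yaw_y 26.77 tilt [ 0.    -0.001 -1.   ] F [-0.7  1.1 -0.6] gap 0.284 gf 12.0 q [-0.56  0.39  1.72 -0.    1.02 -1.03]
tool delta mm [-1.8  0.5  1.7] turn -0.03
yellow 317 [-0.003 -0.017 -0.054] [0.052 0.015 0.091]
C [ 1.    0.35 -0.68] yextent 133 184 358 369
plane fit tilt deg 14.6 [0.0283 0.     0.0239] [ 0.011   0.     -0.0423]
[[ 6.60e-03  7.00e-04 -4.98e-02  2.50e+01]
 [ 7.40e-03 -1.90e-03 -4.18e-02  3.50e+01]
 [ 1.46e-02 -2.00e-04 -3.38e-02  3.60e+01]
 [ 1.83e-02  5.00e-04 -2.58e-02  2.50e+01]
 [ 1.71e-02  1.70e-03 -1.78e-02  3.20e+01]
 [ 1.96e-02  4.10e-03 -9.80e-03  3.10e+01]
 [ 2.01e-02  1.20e-03 -1.80e-03  3.40e+01]
 [ 2.31e-02 -0.00e+00  6.20e-03  3.50e+01]
 [ 2.87e-02  4.50e-03  1.42e-02  2.90e+01]
 [ 2.96e-02  5.00e-04  2.22e-02  2.40e+01]]
```

View pics/s3.png

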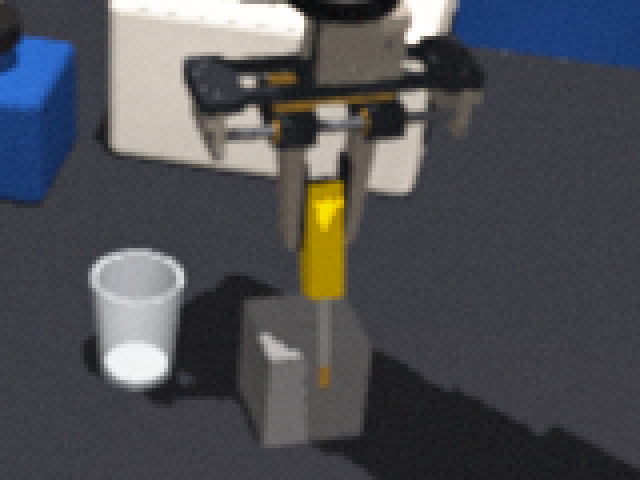

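The crop shows the thermometer leaning towards the camera side, with the stem against the holder's edge and the brass tip at (324,377). I will measure the lean from the depth of its face and stem.

```bash
cat > tilt2.py <<'E'
from m import *
def tilt2(n=2):
    F=[];B=[];St=[]
    for _ in range(n):
        s=telemetry.read_state();M=R.from_rotvec(s['orientation']).as_matrix();p=s['eef_pos']
        im,d,P,T,f,c=grab('side');hsv=cv2.cvtColor(im,cv2.COLOR_RGB2HSV);H,S,V=[hsv[...,i].astype(int) for i in range(3)]
        L=(P-p)@M
        near=(abs(L[...,1])<.03)&(L[...,0]>-.02)&(L[...,0]<.09)&(L[...,2]>-.06)&(L[...,2]<.13)
        F.append(L[near&(H>15)&(H<35)&(S>120)&(L[...,2]<.03)]);
        b=near&(H>5)&(H<30)&(S>90)&(L[...,2]>.06);B.append(L[b])
        v,u=np.nonzero(near&(H>15)&(H<35)&(S>120)&(L[...,2]<.03));uc=np.median(u);vb=v.max()
        vv,uu=np.mgrid[:480,:640];st=(abs(uu-uc)<=1.6)&(vv>vb+2)&(vv<vb+28)&near&(abs(L[...,1])<.008);St.append(L[st])
    F=np.concatenate(F);B=np.concatenate(B);St=np.concatenate(St)
    k=np.polyfit(F[:,2],F[:,0],1)
    for _ in range(4):
        r=F[:,0]-np.polyval(k,F[:,2]);g=abs(r)<.004;k=np.polyfit(F[g,2],F[g,0],1)
    print('face tilt',np.degrees(np.arctan(k[0])).round(2),'n',g.sum(),'face x at z=-.019',np.polyval(k,-.019).round(4))
    print('brass',len(B),np.median(B,0).round(4) if len(B) else '', 'zrange',(B[:,2].min().round(3),B[:,2].max().round(3)) if len(B) else '')
    if len(St)>4:
        o=np.argsort(St[:,2]);print('stem',St[o][::max(1,len(o)//12)].round(3).tolist())
E
python3 -c "
from tilt2 import *
tilt2(3)"
```

```text
face tilt 20.51 n 691 face x at z=-.019 0.0206
brass 44 [ 0.0487 -0.0006  0.0835] zrange (np.float64(0.075), np.float64(0.097))
stem [[0.035, -0.001, 0.035], [0.032, -0.002, 0.04], [0.038, 0.002, 0.046], [0.041, -0.004, 0.051], [0.041, 0.002, 0.057], [0.042, -0.005, 0.064], [0.043, 0.001, 0.07], [0.033, 0.001, 0.074], [0.051, -0.0, 0.079], [0.053, -0.0, 0.084], [0.036, 0.0, 0.09], [0.038, -0.001, 0.106], [0.041, -0.007, 0.116]]
```

>>> {"name": "play_rows", "arguments": {"plan": [[0.1,-0.04,0,0,0],[0.1,-0.04,0,0,0],[0.1,0,0,0,0],[0.1,0,0,0,0]]}}

```text
clock: 12.65
eef_pos: [0.5204, -0.3296, 0.1527]
orientation: [1.647, 2.675, -0.0]
force: [-0.3, 0.7, -0.6]
finger_gap: 0.283
grasp_force: 12.0
```

>>> {"name": "play_rows", "arguments": {"plan": [[0.1,0,0,0,0],[0.1,0.1,0,0,0],[0.1,0.2,0,-0.1,0],[0.1,0.2,0,-0.2,0],[0.1,0.1,0,-0.2,0],[0.1,0,0,0,0],[0.1,0,0,0,0],[0.1,0,0,0,0]], "force": 45}}

```text
clock: 13.45
eef_pos: [0.4931, -0.2759, 0.2017]
orientation: [-1.646, -2.675, 0.0]
force: [-0.7, -0.2, -0.7]
finger_gap: 0.28
grasp_force: 45.0
```

```bash
python3 -c "
from tilt2 import *
tilt2(4)
go(.618,-.035,.25,4.2)"
```

```text
face tilt 23.56 n 1097 face x at z=-.019 0.0219
brass 76 [ 0.0551 -0.001   0.0811] zrange (np.float64(0.071), np.float64(0.13))
stem [[0.037, -0.002, 0.033], [0.033, 0.002, 0.038], [0.038, -0.003, 0.042], [0.041, 0.001, 0.046], [0.038, 0.002, 0.051], [0.044, 0.001, 0.053], [0.046, -0.002, 0.059], [0.041, 0.002, 0.062], [0.048, 0.004, 0.066], [0.053, -0.001, 0.07], [0.042, 0.001, 0.074], [0.051, 0.0, 0.081], [0.057, 0.001, 0.087]]
t 13.65 p [ 0.493  -0.276   0.2016] yaw_y 26.77 tilt [-0.001  0.001 -1.   ] F [ 0.8 -0.4 -1.2] gap 0.278 gf 45.0 q [-0.51  0.27  1.78 -0.    1.09 -0.98]
tool delta mm [158.9 220.1 -48.4] turn 22.57
```

>>> {"name": "play_rows", "arguments": {"plan": [[0.1,0,0,0,0.25],[0.1,0,0,0,0.25],[0.1,0,0,0,0.252],[0.1,0.3,0.26,0,0],[0.1,0.4,0.34,0,0],[0.1,0.4,0.34,0,0],[0.1,0.35,0.31,0,0],[0.1,0.2,0.18,0,0]]}}

```text
clock: 14.45
eef_pos: [0.6225, -0.1021, 0.202]
orientation: [-2.136, -2.303, -0.001]
force: [0.9, 0.5, -1.5]
finger_gap: 0.283
grasp_force: 45.0
```

>>> {"name": "play_rows", "arguments": {"plan": [[0.1,0,0,0.15,0],[0.1,0,0,0.1,0],[0.1,0,0,0,0],[0.1,0,0,0,0]]}}

```text
clock: 14.85
eef_pos: [0.6198, -0.1058, 0.177]
orientation: [-2.139, -2.299, 0.002]
force: [-0.0, 0.1, -0.7]
finger_gap: 0.277
grasp_force: 45.0
```

```bash
python3 -c "
from tilt2 import *
go(.6239,-.101,.168,4.2)
tilt2(3)
im,d,P,T,f,c=grab('wrist');save(im,'w5');np.savez('pics/w5',im=im,P=P)
s=telemetry.read_state();M=R.from_rotvec(s['orientation']).as_matrix();p=s['eef_pos']
Ti=np.linalg.inv(T)
def px(w):
  q=Ti[:3,:3]@w+Ti[:3,3];return (q[:2]/q[2]*f+[c['cx'],c['cy']]).round(1)
print('spot px',px(np.array([.618,-.035,.0565])),'tip px',px(p+M@[.0556,-.001,.089]))
hsv=cv2.cvtColor(im,cv2.COLOR_RGB2HSV);m=(hsv[...,0]<25)&(hsv[...,1]>120)
z=P[...,2];rect('ring',m&(np.hypot(P[...,0]-.618,P[...,1]+.035)<.03)&(z>.04)&(z<.075),P)
"
```

```text
t 14.85 p [ 0.6198 -0.1058  0.177 ] yaw_y 4.15 tilt [-0.002  0.    -1.   ] F [-0.   0.1 -0.7] gap 0.277 gf 45.0 q [-0.17  0.4   1.66 -0.    1.09 -0.24]
tool delta mm [4.5 4.4 9. ] turn -0.05
face tilt 23.79 n 978 face x at z=-.019 0.021
brass 62 [ 0.0555 -0.0037  0.0834] zrange (np.float64(0.072), np.float64(0.128))
stem [[0.037, -0.005, 0.033], [0.034, -0.005, 0.036], [0.033, -0.007, 0.039], [0.033, -0.007, 0.042], [0.036, -0.006, 0.045], [0.044, -0.005, 0.048], [0.042, -0.004, 0.052], [0.048, -0.006, 0.054], [0.043, -0.004, 0.058], [0.046, -0.007, 0.062], [0.051, -0.006, 0.065], [0.045, -0.007, 0.069], [0.053, -0.006, 0.075], [0.055, -0.006, 0.087]]
spot px [325.6 152.6] tip px [321.7 173.9]
ring 485 mean [ 0.6178 -0.0347  0.057 ] minrect c [617.9 -35.4] size [31.3 27.3] ang 3.7
```

View pics/w5.png

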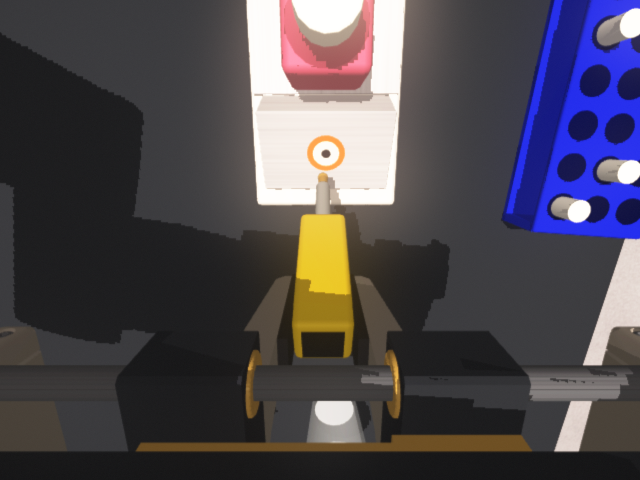

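The wrist view shows the spring tip at (323,176) and the black dot at (326,154). They line up along the thermometer's axis, with about 35 mm still to go.

>>> {"name": "play_rows", "arguments": {"plan": [[0.1,0.03,0.033,0.06,0],[0.1,0.05,0,0.1,0],[0.1,0.026,0,0.06,0],[0.1,0,0,0,0],[0.1,0,0,0,0],[0.1,0,0,0,0]]}}

```text
clock: 15.65
eef_pos: [0.6235, -0.0939, 0.1558]
orientation: [2.138, 2.302, 0.0]
force: [0.4, -0.9, -2.1]
finger_gap: 0.281
grasp_force: 45.0
```

```bash
cat > tip.py <<'E'
from m import *
def tip():
    go(.618,-.035,.0565,4.2)
    im,d,P,T,f,c=grab('wrist');s=telemetry.read_state();M=R.from_rotvec(s['orientation']).as_matrix();p=s['eef_pos']
    Ti=np.linalg.inv(T)
    def px(w):
      q=Ti[:3,:3]@w+Ti[:3,3];return (q[:2]/q[2]*f+[c['cx'],c['cy']]).round(1)
    print('spot px',px(np.array([.618,-.035,.0565])),'tip px',px(p+M@[.0556,0,.089]),'dist along axis',((M.T@(np.array([.618,-.035,.0565])-p)-[.0556,0,.089])@[.41,0,.91]).round(4))
    return im
E
python3 -c "
from tip import *
im=tip();save(im[90:240,230:430].repeat(4,0).repeat(4,1),'w6')
F=[]
for _ in range(6):
    grab('side');F.append(telemetry.read_state()['force'])
print(np.mean(F,0).round(2),np.std(F,0).round(2))
"
```

```text
t 15.65 p [ 0.6235 -0.0939  0.1558] yaw_y 4.24 tilt [ 0. -0. -1.] F [ 0.4 -0.9 -2.1] gap 0.281 gf 45.0 q [-0.15  0.42  1.67 -0.    1.05 -0.23]
tool delta mm [59.2 -1.1 99.2] turn 0.04
spot px [321.4 168.3] tip px [322.9 174.2] dist along axis 0.0109
[-0.06  0.07 -1.17] [0.23 0.34 0.39]
```

View pics/w6.png

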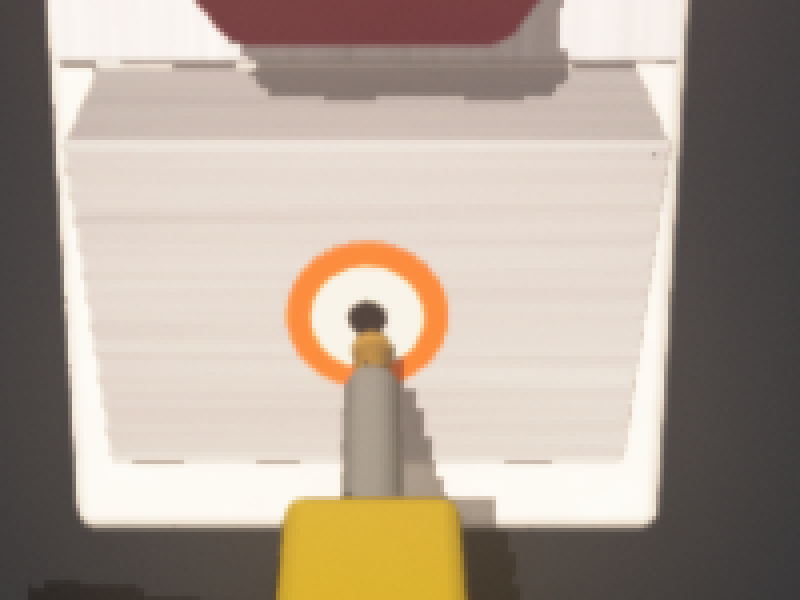

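The crop shows the tip at (372,340), just in front of the dot at (367,317) and in line with it; about 11 mm remain.

>>> {"name": "play_rows", "arguments": {"plan": [[0.1,0.016,-0.01,0.04,0],[0.1,0.016,0,0.04,0],[0.1,0.016,0,0.038,0],[0.1,0,0,0,0],[0.1,0,0,0,0],[0.1,0,0,0,0]]}}

```text
clock: 16.6
eef_pos: [0.6219, -0.0893, 0.1438]
orientation: [-2.138, -2.302, 0.0]
force: [-0.6, -1.7, 0.2]
finger_gap: 0.279
grasp_force: 45.0
```

```bash
python3 -c "
from tip import *
F=[];Q=[]
for _ in range(10):
    grab('side');s=telemetry.read_state();F.append(s['force']);Q.append(s['eef_pos'])
print(np.mean(F,0).round(2),np.std(F,0).round(2),np.mean(Q,0).round(4))
tip()
"
```

```text
[-0.63 -0.21 -0.46] [0.45 0.48 0.46] [ 0.6219 -0.0893  0.1438]
t 17.1 p [ 0.6219 -0.0893  0.1438] yaw_y 4.23 tilt [-0. -0. -1.] F [-1.   0.2 -0.5] gap 0.277 gf 45.0 q [-0.14  0.43  1.69 -0.    1.02 -0.22]
tool delta mm [54.4  0.1 87.3] turn 0.03
spot px [323.1 175.9] tip px [322.9 174.1] dist along axis -0.002
```

>>> {"name": "play_rows", "arguments": {"plan": [[0.1,0.008,0,0.018,0],[0.1,0.008,0,0.018,0],[0.1,0,0,0,0],[0.1,0,0,0,0],[0.1,0,0,0,0],[0.1,0,0,0,0],[0.1,0,0,0,0],[0.1,0,0,0,0]]}}

```text
clock: 17.95
eef_pos: [0.6219, -0.0877, 0.1403]
orientation: [2.138, 2.302, 0.0]
force: [1.0, -1.0, 0.6]
finger_gap: 0.281
grasp_force: 45.0
```

```bash
python3 -c "
from tip import *
from tilt2 import tilt2
F=[];Q=[]
for _ in range(20):
    grab('side');s=telemetry.read_state();F.append(s['force']);Q.append(s['eef_pos'])
print(np.mean(F,0).round(2),np.std(F,0).round(2),np.mean(Q,0).round(4))
im=tip();save(im[110:220,240:410].repeat(4,0).repeat(4,1),'w7');tilt2(4)
"
```

```text
[-0.05 -0.43  0.45] [0.49 0.5  0.54] [ 0.6218 -0.0877  0.1402]
t 18.95 p [ 0.6218 -0.0877  0.1402] yaw_y 4.22 tilt [-0. -0. -1.] F [-0.3  0.   0.5] gap 0.276 gf 45.0 q [-0.14  0.43  1.69 -0.    1.02 -0.22]
tool delta mm [52.8  0.1 83.7] turn 0.02
spot px [323.  178.5] tip px [322.9 174. ] dist along axis -0.006
face tilt 23.83 n 1264 face x at z=-.019 0.0211
brass 29 [ 0.0504 -0.0103  0.085 ] zrange (np.float64(0.075), np.float64(0.092))
stem [[0.039, -0.002, 0.033], [0.033, -0.006, 0.037], [0.04, -0.005, 0.041], [0.041, -0.002, 0.045], [0.041, -0.002, 0.048], [0.039, -0.007, 0.052], [0.047, -0.003, 0.056], [0.049, -0.004, 0.061], [0.053, -0.005, 0.067], [0.053, -0.004, 0.071], [0.056, -0.005, 0.082], [0.042, -0.004, 0.089], [0.016, -0.001, 0.102]]
```

View pics/w7.png

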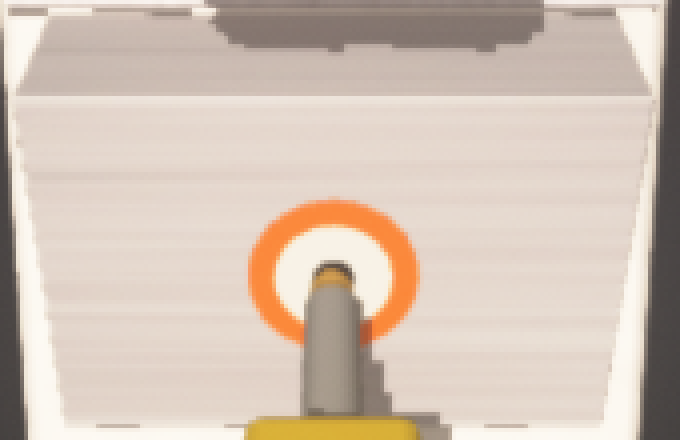

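The tip sits on the black dot at (333,275), pushed in about 6–7 mm. The force gives about 1.7 N and the lean is about 24°, so I'm handing in.

```bash
python3 -c "
from station import ticket
print(ticket.job_done())"
```

```text
the job is handed in; nothing more can be done
None
```

I handed the job in with the loose bottle standing released on the blue place, about 1 mm off by camera, and the thermometer held on the black dot, tip about 6–7 mm in at about 1.7 N and leaning about 24° for the 25° face; no verdict came back.

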